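# Hang the pail of stones on the weighing hook

### The arm

A 7-joint arm with a two-finger parallel gripper is mounted at the origin on the work surface. World frame = base frame: x ahead of the robot, y to its left, z up, the work surface at z = 0. Lengths are in m, angles in rad, forces in N, time in s.
With the tool pointing down it reaches from about 0.4 to 0.85 m from the base axis. Payload 10.4 kg.
Tool frame: the origin (TCP) lies on the centre line of the jaws, within the pads' length; the fingertips stand 14 mm ahead of it and the grasp point (between the pads) lies 5 mm behind it (manip.tip_reach is the distance from the TCP to the fingertips, in m); z points along the fingers, y is the line along which they close (so a half turn about z gives the same grasp; the last joint's range is limited). The gripper opens to 85 mm and grips with 20 to 120 N. Pads are 22 mm wide; open, the fingers measure 114 mm over their backs; the gripper's body (76 mm by 85 mm) begins 54 mm behind the grasp point. The pads swing forward as they close: fully open they stand 13 mm farther back than shut.
Start: joints at [1.096, 0.332, -0.065, 1.46, 0.022, 1.35, -0.088], TCP at [0.273, -0.562, 0.208] pointing down, gripper open.
Joint ranges: [-2.6, 2.6], [-0.5, 2.12], [-1.47, 1.34], [0.16, 2.42], [-1.27, 4.41], [0.06, 2.06], [-2.6, 2.6]. Speed limits (rad/s): [2.22, 2.22, 2.79, 2.79, 3.14, 3.14, 3.14].

### API

Orientations are given as a unit quaternion [x, y, z, w].
In Python, from workcell import manip gives the robot as it stands.
- The arm moves only by the shell command python3 -m pendant 'ROWS' [FORCE]. ROWS is JSON, a list of rows, each a list of 7 numbers: the shift along the tool's x, y, z in units of 50 mm (1.0 is 50 mm), then the turn, a rotation vector about the tool's x, y, z in units of 8 degrees (1.0 is 8 degrees), then the opening, from -1 (shut) to 1 (fully open), so that 0 is half open. In form: [[dx, dy, dz, ax, ay, az, jaw], ...]. A call has exactly 10 rows; each row is the pose to reach, as a shift and turn from the pose commanded when the call began, along the tool's axes at that moment; what a row does not reach only later rows make up. A row lasts 1/8 s, in which the tool goes at most 62.5 mm and 10.7 degrees, less where a joint would pass 70% of its speed; a pose out of reach is approached as far as the arm can. A call with a gripper value outside its range is refused whole. The fingers move at their own pace and stop on an object; FORCE is the grip in N (left out, the last holds). Time passes only in rows, so rows that repeat a pose let the fingers close, or fill a call up. It gives the time, the measured TCP pose, the force, the opening and the grip force at its end, in the units of the state.
- manip.get_obs(): the state, without advancing time (a new reading comes with each control period).
- manip.camera(name): name is "scene" or "top" or "wrist"; returns (picture, depth): 400x640x3 uint8, red, green, blue; 400x640 float32, m along the optical axis (not along the pixel's ray), 0 where there is no reading.
- manip.get_calibration(name): a dict with "fx", "fy", "cx", "cy" (pixels), "xyz" and "orientation" of the camera in the world. Camera axes: x right, y up, looking along -z (the intrinsics and any distortion apply to the point x, -y, -z); pixel columns grow to the right and rows downward; lengths in m; the calibration is good to about 2 mm. A picture is of the moment at which its call begins: read the wrist's pose just before it. get_calibration takes no time and is no camera call; for the wrist camera it gives the pose at the moment of the call.
- manip.hand_in(): hands the job in; it is judged then, once.
Trained networks look in the newest picture that a camera, given by its name, has taken for a name from the list of things; names that differ only in an ending like _2 or _b are one class to them, and where a whole thing is asked for, a point or a joint stands for the part that bears it (a point fixed in the world has none). Each returns a list of dicts, best first, with "p" (0 to 1); they miss things now and then, are a little off and sometimes report something else, mostly with a low value. They report only what shows in the picture. A call takes as long as a camera call. They do not tell look-alikes from the thing itself.
- manip.find_in(thing, camera): "box" ([left, top, right, bottom] in pixels, round what is visible of it).
- manip.trace(thing, camera): "pixels" (400x640 bool, what is visible of it) and "box" ([left, top, right, bottom] in pixels, round what is visible of it).
- manip.tip_of(thing, camera): "pixel" ([column, row] in pixels: a listed point, or the origin of a listed thing).
The state is a dict: "clock": time; "joint_pos": joint angles; "joint_velocities": joint speeds; "tau": joint torques, N m; "position": TCP position; "ee_rot": TCP orientation; "ft_force": force on the tool from outside, world axes, zero at the start; "torque": the same for the moment, N m; "grip_width": opening from 0.0 (shut) to 1.0 (fully open); "grasp_force": force on a finger pad.
Only numpy, scipy, OpenCV 4.12 (cv2) and the standard library are available. Lean on these libraries where they do the work, as an engineer would, in place of code of your own. Each camera call takes 0.05 s, during which the arm holds its last target. There are 200 camera calls.

### The job

Weigh the little pail of drainage stones: swing its folded bail upright while the pail stays standing in its place on the bench, then lift the pail by the bail and hang it in the crook of the weighing stand's two-pronged hook. Lower it gently until the sprung hook carries the whole weight before letting go, without dropping the pail, overloading the hook, bending the bail or disturbing the other things on the bench, and leave it hanging still and free.

Things in the scene. Friction and masses are not known exactly. Their poses are not given: they have to be found in the camera images.
- pail: loose galvanised steel pail of stones, 0.31 to 0.55 kg in all (varies, not reported), 110 mm across the rim, 86 mm across the foot, 80 mm high. Origin at the centre of its underside, z up. At the start its wire bail is folded down over the pail's +x side (roughly the side away from the robot), 8 to 25 degrees above level.
- bail_pivot (a point): on the pail's axis, midway between the bail's two pivots, 70 mm above the underside; the pivots lie at y = +-61 mm, axes as the pail's. They are stiff (friction 0.05 N m, 0.2 to 0.8 N at the grip): the bail swings either way and stays where it is left. It bends if pressed with more than 12 N while folded.
- bail_grip (a point): centre of the bail's wooden grip, a roll 16 mm thick, 44 mm long along y (parallel to the pail's y), 115 mm from the pivot axis (185 mm above the pail's underside when upright). Its z points from pivots to grip: vertical when the bail is upright. The bail is 6 mm wire; beside the roll it runs straight along y to 46 mm from the middle, then bends down to the pivots.
- stand: fixed weighing stand. Origin on the bench right below the crook (seat) of its hook, z up. The hook points to -x (roughly to the robot): two level steel prongs, 8 mm thick, at y = +-34 mm, with a 6 mm dip at x = 0 (the crook, from x = -14 to +14) and tips turned up at x = -18 mm. A cross bar joins them at x = +137 mm. The bail's wire lies across both prongs, the roll between them.
- stand_post (a point): top of the stand's post, 292 mm above the bench, 165 mm behind (+x of) the crook; post 22 x 30 mm, base plate 80 x 200 mm. The carriage on it that bears the hook was clamped at some height by hand, not reported: with the hook unloaded, the centre of a bail wire lying in the crook is 239 to 281 mm above the bench.
- hook_mid (a point): fixed point on the stand, 260 mm above the bench over its origin: the middle of the crook's possible heights (it does not follow the hook). From the wire centre in the crook, prong tips reach 21 mm up and undersides 11 mm down. The hook is sprung: it sinks about 2 mm per newton laid on it (5 to 10 mm under the pail) and must never bear more than 7.5 N.
- clay_pot: bystander: small empty terracotta pot, 68 mm wide, 58 mm high, origin at its underside
- seedling: bystander: black pot with a seedling, 72 mm wide, about 100 mm high, origin at its underside
- trowel: bystander: trowel lying flat, 260 mm long along its x, 26 mm high, origin on the bench where blade and neck meet
- spray: bystander: white plastic bottle, 68 mm wide, 140 mm high, origin at its underside
- fern: bystander: terracotta pot with a plant, 110 mm wide, 90 mm high plus leaves to about 180 mm, origin at its underside
- tray: bystander: black seed tray 160 x 240 mm, 45 mm high, origin at its underside
- tamper: bystander: wooden soil tamper, 90 x 60 mm, 65 mm high, origin at its underside
Not all that is in view belongs to the job. There is more than one size of the pail; the job needs the smaller.

How it is judged:
On the way, in this order (a step that is already met when the one before it is completed fails the run):
1. the bail stands upright (within 17 degrees) while the pail still stands on the bench, within 40 mm of its place (angle between the z axis of bail_grip and the z axis of pail, either way round below 0.3 rad and angle between pail's own z axis and vertical below 0.1 rad and height (world z) of pail below 0.01 m and distance of pail from where it was at the start of the episode below 0.04 m), for 0.3 s.
2. the pail is lifted 30 mm clear of the bench (height (world z) of pail above 0.03 m), for 0.2 s.
At the end, for the whole second after the job is handed in: The pail hangs released from the hook: bail middle within 12 mm of the crook's middle, wire across both prongs within 11 degrees, over 2 N on the hook, pail over 15 mm above the bench, within 17 degrees of upright, slower than 40 mm/s (x of bail_grip in the frame of stand between -0.012 and 0.012 m and y of bail_grip in the frame of stand between -0.012 and 0.012 m and contact force between pail and stand above 2 N and height (world z) of pail above 0.015 m and angle between pail's own z axis and vertical below 0.3 rad and angle between the y axis of bail_grip and the y axis of stand, either way round below 0.2 rad and linear speed of pail below 0.04 m/s and contact force between pail and the fingers below 0.05 N); the robot touches nothing.
It fails at once if the hook is overloaded: the pail bears on the stand with more than 7.5 N (contact force between pail and stand above 7.5 N).
It fails at once if the pail is dropped: it moves faster than 100 mm/s while the fingers do not touch it (contact force between pail and the fingers below 0.02 N and linear speed of pail above 0.1 m/s).
It fails at once if the folded bail is bent: the fingers press pail or bail with more than 12 N while the bail is more than 29 degrees from upright (angle between the z axis of bail_grip and the z axis of pail, either way round above 0.5 rad and contact force between pail and the fingers above 12 N).
It fails at once if the pail is tipped by more than 34 degrees (angle between pail's own z axis and vertical above 0.6 rad).
It fails at once if another thing on the bench is moved by more than 30 mm (distance of any of clay_pot, seedling, trowel, spray, fern, tray, tamper from where it was at the start of the episode above 0.03 m).
It also fails if it takes over 72 s, if anything falls off the work surface, if the arm or the gripper's body presses on something with over 40 N, if the wrist force passes 120 N, or if a joint passes its speed limit or range.

## Working session

There is one attempt and no reset: what is moved stays moved. The work goes in short steps, Python scripts to look and compute and a shell command to move; the robot and the scene stay as the last step left them, time stands still between calls to the robot, and variables do not carry over. Pictures are saved under pics/ and viewed, at most 10 in all, crops included, and the job is handed in when it is done.

```bash
ls; mkdir -p pics
cat > h.py <<'E'
import numpy as np, cv2
from scipy.spatial.transform import Rotation as R
from workcell import manip
def cloud(name, d, cal=None):
    c=cal or manip.get_calibration(name)
    v,u=np.mgrid[0:d.shape[0],0:d.shape[1]]
    p=np.stack([(u-c['cx'])/c['fx']*d,-(v-c['cy'])/c['fy']*d,-d],-1)
    return p@R.from_quat(c['orientation']).as_matrix().T+np.array(c['xyz'])
def proj(name,P,cal=None):
    c=cal or manip.get_calibration(name)
    q=(np.asarray(P)-c['xyz'])@R.from_quat(c['orientation']).as_matrix()
    return np.stack([c['cx']+c['fx']*q[...,0]/-q[...,2],c['cy']-c['fy']*q[...,1]/-q[...,2]],-1)
E
python3 - <<'E'
from h import *
o=manip.get_obs();print({k:np.round(v,3) for k,v in o.items()})
for n in ['scene','top']:
    im,d=manip.camera(n);np.savez(f'{n}0.npz',im=im,d=d);cv2.imwrite(f'pics/{n}0.png',im[...,::-1])
    c=manip.get_calibration(n);print(n,c)
    P=cloud(n,d)
    for t in ['pail','stand','clay_pot','seedling','trowel','spray','fern','tray','tamper']:
        for r in manip.trace(t,n)[:3]:
            m=r['pixels']&(d>0); q=P[m]
            if len(q): print(n,t,round(r['p'],2),r['box'],np.round(np.percentile(q,5,0),3),np.round(np.percentile(q,95,0),3))
    for t in ['pail','bail_pivot','bail_grip','stand','stand_post','hook_mid']:
        print(n,t,[(np.round(r['pixel']),round(r['p'],2)) for r in manip.tip_of(t,n)[:3]])
E
```

```text
pics
{'clock': np.float64(0.0), 'joint_pos': array([ 1.096,  0.333, -0.065,  1.461,  0.022,  1.35 , -0.089]), 'joint_velocities': array([ 0.001,  0.   , -0.   , -0.   , -0.   , -0.001,  0.   ]), 'tau': array([ 0.0000e+00, -6.2545e+01,  4.9000e-02, -3.9160e+01,  1.6000e-02,
        1.0000e-02, -0.0000e+00]), 'position': array([ 0.273, -0.562,  0.207]), 'ee_rot': array([ 0.975,  0.224, -0.   , -0.001]), 'ft_force': array([ 0.443, -0.134, -0.201]), 'torque': array([ 0.005, -0.027, -0.016]), 'grasp_force': np.float64(0.0), 'grip_width': np.float64(0.999)}
scene {'fx': 366.9071689533482, 'fy': 366.9071689533482, 'cx': 317.6982103696973, 'cy': 200.29955759913346, 'xyz': array([1.10552029, 0.78670553, 1.17479498]), 'orientation': array([0.11570141, 0.35757672, 0.88257472, 0.28251359])}
scene pail 0.97 [275.4, 178.5, 314.8, 210.3] [ 0.45  -0.225  0.007] [ 0.609 -0.118  0.092]
scene pail 0.9 [310.6, 129.7, 341.9, 189.9] [ 0.258 -0.297  0.004] [ 0.393 -0.167  0.239]
scene pail 0.65 [304.4, 214.0, 346.4, 291.2] [0.595 0.072 0.006] [0.667 0.243 0.281]
scene stand 0.68 [303.8, 196.2, 374.6, 290.7
[... 1976 characters left out ...]
200.1, 338.8, 274.2] [ 0.328 -0.032  0.001] [0.552 0.028 0.027]
top spray 0.84 [178.0, 201.2, 203.3, 224.9] [0.503 0.425 0.035] [0.555 0.471 0.142]
top fern 0.89 [448.4, 151.3, 493.3, 200.6] [ 0.558 -0.518  0.114] [ 0.671 -0.409  0.181]
top tray 0.73 [153.5, 242.7, 225.7, 294.2] [ 0.275  0.36  -0.   ] [0.422 0.592 0.045]
top tamper 0.8 [449.6, 221.4, 474.7, 254.0] [ 0.389 -0.489  0.013] [ 0.468 -0.432  0.065]
top pail [(array([394., 269.]), 0.83), (array([377., 221.]), 0.77)]
top bail_pivot [(array([401., 268.]), 0.97), (array([380., 218.]), 0.62)]
top bail_grip [(array([406., 280.]), 0.8), (array([377., 185.]), 0.51)]
top stand []
top stand_post [(array([273., 172.]), 0.71)]
top hook_mid []
```

Run:
```python
from h import *
a=np.load('top0.npz')['im'][120:300,240:440];b=np.load('scene0.npz')['im'][110:300,230:400]
a=cv2.resize(a,(420,378),interpolation=2);b=cv2.resize(b,(378*170//190,378),interpolation=2)
cv2.imwrite('pics/c1.png',np.hstack([a,b])[...,::-1])
z=np.load('top0.npz');P=cloud('top',z['d'])
# stand parts
for lo,hi in[(.2,.35),]:
  m=(P[...,2]>.2)&(P[...,0]>.42)&(P[...,0]<.7)&(P[...,1]>0)&(P[...,1]<.25)
  print(np.round(np.c_[P[m],np.argwhere(m)[:,::-1]],3)[::3])
m=(P[...,2]>.06)&(P[...,0]>.43)&(P[...,0]<.64)&(P[...,1]>-.27)&(P[...,1]<-.09)
q=P[m];print(len(q))
img=np.zeros(1)
# rim circle fit
r=q[(q[:,2]>.072)&(q[:,2]<.092)&(q[:,0]<.565)]
print(np.round(r[:,:2].min(0),3),np.round(r[:,:2].max(0),3))
f=q[q[:,0]>.565];print(np.round(f,3))
```

```text
[[4.410e-01 0.000e+00 1.634e+00 4.870e+02 0.000e+00]
 [4.410e-01 0.000e+00 1.634e+00 1.780e+02 1.000e+00]
 [4.410e-01 0.000e+00 1.634e+00 5.370e+02 1.000e+00]
 ...
 [4.410e-01 0.000e+00 1.634e+00 4.020e+02 3.960e+02]
 [4.410e-01 0.000e+00 1.634e+00 5.750e+02 3.970e+02]
 [4.410e-01 0.000e+00 1.634e+00 1.450e+02 3.990e+02]]
562
[ 0.441 -0.241] [ 0.565 -0.112]
[[ 0.618 -0.182  0.1  ]
 [ 0.618 -0.186  0.093]
 [ 0.618 -0.189  0.094]
 [ 0.618 -0.193  0.093]
 [ 0.615 -0.152  0.099]
 [ 0.616 -0.156  0.096]
 [ 0.615 -0.159  0.101]
 [ 0.615 -0.162  0.1  ]
 [ 0.616 -0.167  0.089]
 [ 0.615 -0.169  0.099]
 [ 0.615 -0.172  0.101]
 [ 0.615 -0.175  0.099]
 [ 0.614 -0.178  0.102]
 [ 0.614 -0.182  0.103]
 [ 0.614 -0.185  0.099]
 [ 0.614 -0.188  0.102]
 [ 0.614 -0.191  0.106]
 [ 0.615 -0.206  0.09 ]
 [ 0.615 -0.209  0.091]
 [ 0.614 -0.212  0.093]
 [ 0.614 -0.215  0.097]
 [ 0.614 -0.219  0.093]
 [ 0.612 -0.152  0.101]
 [ 0.612 -0.155  0.102]
 [ 0.612 -0.159  0.095]
 [ 0.612 -0.163  0.094]
 [ 0.612 -0.165  0.099]
 [ 0.612 -0.169  0.097]
 [ 0.611 -0.172  0.1  ]
 [ 0.611 -0.175  0.1  ]
 [ 0.611 -0.178  0.1
[... 1920 characters left out ...]
97]
 [ 0.591 -0.225  0.094]
 [ 0.591 -0.123  0.088]
 [ 0.588 -0.224  0.094]
 [ 0.587 -0.119  0.092]
 [ 0.587 -0.122  0.097]
 [ 0.585 -0.225  0.086]
 [ 0.584 -0.228  0.091]
 [ 0.584 -0.119  0.088]
 [ 0.584 -0.122  0.093]
 [ 0.581 -0.224  0.097]
 [ 0.581 -0.228  0.089]
 [ 0.581 -0.12   0.084]
 [ 0.58  -0.122  0.094]
 [ 0.579 -0.226  0.083]
 [ 0.578 -0.228  0.091]
 [ 0.577 -0.119  0.091]
 [ 0.577 -0.122  0.092]
 [ 0.574 -0.227  0.092]
 [ 0.575 -0.231  0.09 ]
 [ 0.574 -0.119  0.095]
 [ 0.574 -0.123  0.084]
 [ 0.572 -0.229  0.083]
 [ 0.571 -0.231  0.089]
 [ 0.571 -0.119  0.087]
 [ 0.569 -0.229  0.082]
 [ 0.568 -0.232  0.085]
 [ 0.568 -0.116  0.085]
 [ 0.568 -0.119  0.087]
 [ 0.565 -0.232  0.082]]
```

View pics/c1.png

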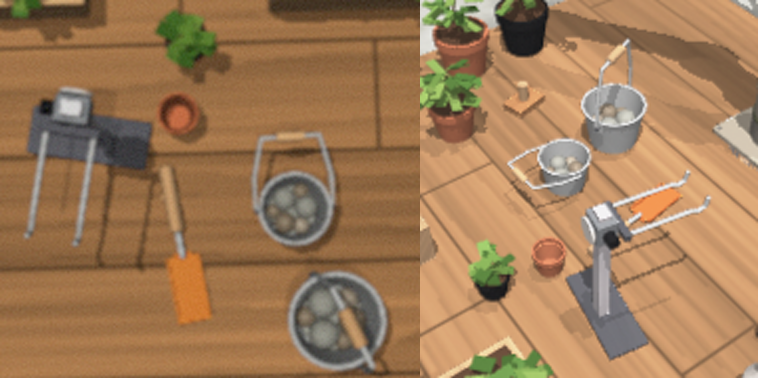

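Run:
```python
from h import *
for n in ['top','scene']:
  z=np.load(n+'0.npz');P=cloud(n,z['d']);ok=z['d']>.2
  m=ok&(P[...,2]>.2)&(P[...,2]<.33)&(P[...,0]>.42)&(P[...,0]<.72)&(P[...,1]>0)&(P[...,1]<.28)
  q=P[m];print(n,len(q),q.min(0),q.max(0))
  for x in np.arange(.44,.72,.02):
    s=q[(q[:,0]>=x)&(q[:,0]<x+.02)]
    ym=.15
    out=[]
    for t in (s[s[:,1]<ym],s[s[:,1]>=ym]): out.append((len(t),np.round(np.median(t,0),3) if len(t) else 0,np.round([t[:,1].min(),t[:,1].max()],3) if len(t) else 0))
    print(round(x,2),out)
z=np.load('top0.npz');P=cloud('top',z['d'])
m=(z['d']>.2)&(P[...,2]>.06)&(P[...,2]<.12)&(P[...,0]>.43)&(P[...,0]<.63)&(P[...,1]>-.25)&(P[...,1]<-.1)
q=P[m]
rr=q[(q[:,0]<.55)]
from scipy.optimize import least_squares
s=least_squares(lambda p:np.hypot(rr[:,0]-p[0],rr[:,1]-p[1])-.053,[.5,-.175],loss='soft_l1',f_scale=.003);print('rim',s.x)
# bail crossbar direction
c=q[(q[:,0]>.6)&(abs(q[:,1]+.173)<.04)];print('bar',np.polyfit(c[:,1],c[:,0],1),c.mean(0))
```

```text
top 785 [0.44835847 0.11358857 0.23673255] [0.665734   0.21716359 0.29688885]
0.44 [(8, array([0.454, 0.147, 0.27 ]), array([0.144, 0.149])), (5, array([0.454, 0.151, 0.277]), array([0.15 , 0.217]))]
0.46 [(19, array([0.469, 0.144, 0.255]), array([0.14, 0.15])), (22, array([0.471, 0.213, 0.258]), array([0.209, 0.217]))]
0.48 [(20, array([0.489, 0.142, 0.256]), array([0.137, 0.146])), (20, array([0.491, 0.211, 0.255]), array([0.205, 0.215]))]
0.5 [(19, array([0.51 , 0.137, 0.257]), array([0.134, 0.143])), (17, array([0.509, 0.208, 0.255]), array([0.202, 0.211]))]
0.52 [(19, array([0.53 , 0.134, 0.257]), array([0.13, 0.14])), (20, array([0.529, 0.204, 0.256]), array([0.199, 0.208]))]
0.54 [(18, array([0.551, 0.13 , 0.257]), array([0.127, 0.136])), (19, array([0.55 , 0.201, 0.257]), array([0.195, 0.205]))]
0.56 [(18, array([0.57 , 0.127, 0.255]), array([0.124, 0.133])), (19, array([0.57 , 0.195, 0.258]), array([0.191, 0.201]))]
0.58 [(28, array([0.595, 0.124, 0.258]), array([0.114, 0.145])), (17, array([0.591, 0.191, 0.257]), array([0.188, 0.198]))]
0.6 [(80, array([0.61 , 0.135, 0.262]
[... 1529 characters left out ...]
ray([0.591, 0.198, 0.255]), array([0.192, 0.201]))]
0.6 [(16, array([0.605, 0.138, 0.261]), array([0.117, 0.149])), (50, array([0.611, 0.182, 0.259]), array([0.151, 0.199]))]
0.62 [(14, array([0.632, 0.142, 0.288]), array([0.127, 0.149])), (97, array([0.632, 0.178, 0.273]), array([0.15 , 0.201]))]
0.64 [(39, array([0.65 , 0.141, 0.28 ]), array([0.127, 0.15 ])), (154, array([0.649, 0.173, 0.267]), array([0.151, 0.2  ]))]
0.66 [(24, array([0.663, 0.139, 0.259]), array([0.13 , 0.147])), (42, array([0.666, 0.161, 0.259]), array([0.15 , 0.175]))]
0.68 [(0, 0, 0), (0, 0, 0)]
0.7 [(0, 0, 0), (0, 0, 0)]
rim [ 0.49719106 -0.17597137]
bar [-0.07664174  0.59644381] [ 0.60959121 -0.17154362  0.09799456]
```

Run:
```python
from h import *
for n in ['top','scene']:
  z=np.load(n+'0.npz');P=cloud(n,z['d']);ok=z['d']>.2
  m=ok&(P[...,2]>.22)&(P[...,2]<.33)&(P[...,0]>.42)&(P[...,0]<.72)&(P[...,1]>0)&(P[...,1]<.28)
  q=P[m]; 
  L=q[(q[:,0]>.47)&(q[:,0]<.58)]
  a=L[L[:,1]<.175-(L[:,0]-.52)*.17]; b=L[L[:,1]>=.175-(L[:,0]-.52)*.17]
  pa=np.polyfit(a[:,0],a[:,1],1);pb=np.polyfit(b[:,0],b[:,1],1);yaw=np.arctan((pa[0]+pb[0])/2)
  c,s=np.cos(yaw),np.sin(yaw);S=q[:,:2]@np.array([[c,-s],[s,c]])
  y0=np.mean([np.mean((A[:,:2]@np.array([[c,-s],[s,c]]))[:,1]) for A in (a,b)])
  print(n,'yaw',np.degrees(yaw),'ycen',y0, 'gap',np.sqrt(1)*(np.polyval(pb,.52)-np.polyval(pa,.52))*c)
  for sg in(-1,1):
    k=abs(S[:,1]-y0-sg*.034)<.007; o=np.argsort(S[k,0]);print(np.round(np.c_[S[k],q[k,2]][o][:14],3).tolist())
  k=(abs(S[:,1]-y0)<.022);o=np.argsort(S[k,0]);print('bar',np.round(np.c_[S[k],q[k,2]][o][:20,[0,2]],3).tolist())
  px=manip.tip_of('stand_post',n) if n=='scene' else [{'pixel':[273,172]}]
  px=px[0]['pixel'] if px else [318,217]
  cal=manip.get_calibration(n);d=R.from_quat(cal['orientation']).apply([(px[0]-cal['cx'])/cal['fx'],-(px[1]-cal['cy'])/cal['fy'],-1])
  p=cal['xyz']+d*(.292-cal['xyz'][2])/d[2];print('post',p,'->crook',p[:2]-.165*np.array([c,s]),'bar frame', p[:2]@np.array([[c,-s],[s,c]]))
  print('rot matrix x0=',c,s)
```

```text
top yaw -10.120046283037764 ycen 0.2593391874351336 gap 0.06790926438123565
[[0.415, 0.227, 0.278], [0.415, 0.224, 0.278], [0.418, 0.227, 0.277], [0.418, 0.225, 0.275], [0.419, 0.222, 0.271], [0.421, 0.228, 0.272], [0.421, 0.225, 0.275], [0.422, 0.223, 0.269], [0.424, 0.227, 0.257], [0.424, 0.225, 0.254], [0.425, 0.222, 0.258], [0.427, 0.228, 0.256], [0.427, 0.225, 0.255], [0.428, 0.222, 0.256]]
[[0.414, 0.294, 0.279], [0.414, 0.293, 0.268], [0.416, 0.294, 0.281], [0.417, 0.291, 0.278], [0.417, 0.289, 0.275], [0.419, 0.295, 0.277], [0.42, 0.292, 0.275], [0.42, 0.291, 0.268], [0.42, 0.29, 0.255], [0.422, 0.295, 0.265], [0.423, 0.292, 0.264], [0.423, 0.29, 0.26], [0.425, 0.296, 0.261], [0.426, 0.293, 0.26]]
bar [[0.565, 0.25], [0.565, 0.254], [0.565, 0.257], [0.565, 0.255], [0.565, 0.26], [0.565, 0.263], [0.565, 0.258], [0.565, 0.25], [0.565, 0.26], [0.565, 0.261], [0.566, 0.259], [0.566, 0.266], [0.566, 0.258], [0.566, 0.26], [0.566, 0.262], [0.567, 0.261], [0.567, 0.26], [0.567, 0.261], [0.567, 0.266], [0.567, 0.261]]
post [0.63286037 0.15119079 0.292     ] ->crook [0.47042748 0.1801
[... 586 characters left out ...]
19, 0.296, 0.273], [0.42, 0.3, 0.257], [0.42, 0.298, 0.27], [0.42, 0.299, 0.266], [0.422, 0.297, 0.255], [0.423, 0.297, 0.265], [0.423, 0.298, 0.262], [0.424, 0.297, 0.271], [0.424, 0.301, 0.255], [0.424, 0.295, 0.254]]
bar [[0.566, 0.259], [0.566, 0.26], [0.566, 0.258], [0.567, 0.258], [0.567, 0.262], [0.568, 0.261], [0.568, 0.259], [0.568, 0.257], [0.569, 0.258], [0.569, 0.259], [0.569, 0.261], [0.569, 0.258], [0.57, 0.259], [0.571, 0.259], [0.571, 0.261], [0.571, 0.26], [0.571, 0.26], [0.572, 0.259], [0.572, 0.257], [0.572, 0.26]]
post [0.64627013 0.15182297 0.292     ] ->crook [0.48382173 0.18072829] bar frame [0.60967914 0.26269115]
rot matrix x0= 0.9845357601294527 -0.17518372363413467
```

```bash
python3 -m pendant '[[0.6,-0.3,-0.8,0,0,-0.7,0],[1.5,-0.7,-1.6,0,0,-1.6,0],[2.5,-1.1,-1.8,0,0,-2.6,0],[3.5,-1.6,-1.8,0,0,-3.6,0],[4.5,-2.0,-1.8,0,0,-4.6,0],[5.5,-2.5,-1.8,0,0,-5.6,0],[6.5,-2.9,-1.8,0,0,-6.6,0],[7.5,-3.3,-1.8,0,0,-7.6,0],[8.5,-3.7,-1.8,0,0,-8.3,0],[9.2,-4.0,-1.8,0,0,-8.56,0]]'
cat >> h.py <<'E'
def where(note=''):
    o=manip.get_obs();r=R.from_quat(o['ee_rot']).as_matrix()
    print(note,'t',round(float(o['clock']),2),'p',np.round(o['position'],4),'xt',np.round(r[:,0],3),'yt',np.round(r[:,1],3),'zt',np.round(r[:,2],3),'F',np.round(o['ft_force'],2),'w',round(float(o['grip_width']),3),'g',round(float(o['grasp_force']),1))
    return o,r
E
python3 -c "
from h import *
where();print(np.round(manip.get_obs()['joint_pos'],2))"
```

```text
clock: 2.9
position: [0.6007, -0.1791, 0.2981]
ee_rot: [0.678, 0.735, 0.0, -0.0]
ft_force: [-0.1, -0.5, 0.2]
grip_width: 0.501
grasp_force: 0.0
 t 2.9 p [ 0.6007 -0.1791  0.2981] xt [-0.08   0.997  0.001] yt [0.997 0.08  0.   ] zt [ 0.     0.001 -1.   ] F [-0.1  -0.54  0.18] w 0.501 g 0.0
[ 0.57  0.35 -0.48  1.28  0.16  1.55  0.19]
```

```bash
python3 -m pendant '[[0,0.2,0,0.7,0,0,0],[0.1,0.5,0.2,1.4,0,0,0],[0.1,0.8,0.5,2.2,0,0,0],[0.1,1.1,0.8,3,0,0,0],[0.1,1.3,1.1,3.8,0,0,0],[0.1,1.4,1.4,4.6,0,0,0],[0.1,1.4,1.7,5.2,0,0,0],[0.1,1.4,2.0,5.6,0,0,0],[0.1,1.4,2.2,5.6,0,0,0],[0.1,1.4,2.2,5.6,0,0,0]]'
python3 - <<'E'
from h import *
where();print(np.round(manip.get_obs()['joint_pos'],2))
cal=manip.get_calibration('wrist');im,d=manip.camera('wrist');cv2.imwrite('pics/w1.png',im[...,::-1])
P=cloud('wrist',d,cal);ok=d>0
for r in manip.tip_of('bail_grip','wrist')+manip.tip_of('bail_pivot','wrist'):print(r)
m=ok&(P[...,2]>.075)&(P[...,2]<.13)&(P[...,0]>.585)&(P[...,0]<.64)&(P[...,1]<-.1)&(P[...,1]>-.24)
q=P[m];print(len(q))
for y in np.arange(-.23,-.1,.01):
    s=q[(q[:,1]>=y)&(q[:,1]<y+.01)]
    if len(s)>3:print(round(y,2),len(s),np.round(s.mean(0),3),np.round(s.min(0),3),np.round(s.max(0),3))
E
```

```text
clock: 4.15
position: [0.6885, -0.1407, 0.238]
ee_rot: [0.626, 0.742, -0.219, -0.098]
ft_force: [2.1, 1.9, -2.2]
grip_width: 0.5
grasp_force: 0.0
 t 4.15 p [ 0.6885 -0.1407  0.238 ] xt [-0.198  0.972 -0.129] yt [ 0.886  0.121 -0.447] zt [-0.419 -0.203 -0.885] F [ 2.08  1.93 -2.19] w 0.5 g 0.0
[ 0.03  0.91 -0.01  0.6   0.25  2.06  0.26]
{'pixel': [317.7, 167.1], 'p': 0.6}
{'pixel': [119.7, 145.8], 'p': 0.73}
{'pixel': [235.8, 134.7], 'p': 0.66}
1330
-0.23 57 [ 0.593 -0.222  0.091] [ 0.585 -0.226  0.087] [ 0.609 -0.22   0.093]
-0.22 100 [ 0.608 -0.216  0.093] [ 0.593 -0.22   0.088] [ 0.616 -0.21   0.097]
-0.21 52 [ 0.613 -0.205  0.094] [ 0.61  -0.21   0.092] [ 0.616 -0.2    0.096]
-0.2 56 [ 0.614 -0.194  0.096] [ 0.606 -0.2    0.091] [ 0.62  -0.19   0.101]
-0.19 154 [ 0.614 -0.185  0.098] [ 0.604 -0.19   0.09 ] [ 0.62  -0.18   0.101]
-0.18 159 [ 0.614 -0.175  0.098] [ 0.604 -0.18   0.09 ] [ 0.619 -0.17   0.101]
-0.17 167 [ 0.613 -0.165  0.098] [ 0.603 -0.17   0.089] [ 0.619 -0.16   0.101]
-0.16 179 [ 0.613 -0.155  0.098] [ 0.603 -0.16   0.09 ] [ 0.618 -0.15   0.101]
-0.15 128 [ 0.611 -0.147  0.095] [ 0.603 -0.15   0.086] [ 0.617 -0.14   0.101]
-0.14 70 [ 0.61  -0.135  0.095] [ 0.607 -0.14   0.091] [ 0.613 -0.13   0.096]
-0.13 171 [ 0.602 -0.124  0.093] [ 0.586 -0.13   0.089] [ 0.612 -0.12   0.097]
-0.12 37 [ 0.591 -0.119  0.09 ] [ 0.585 -0.12   0.088] [ 0.599 -0.117  0.093]
```

View pics/w1.png

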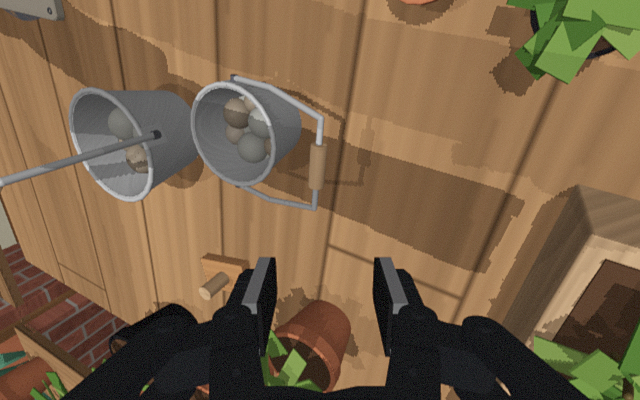

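```bash
cat >> h.py <<'E'
def tgt(yaw,tilt):
    "tool down, tool x at yaw (deg) in world, then tilted by tilt about tool x (fingers lean towards -tool y)"
    y=np.radians(yaw);b=np.array([[np.cos(y),np.sin(y),0],[np.sin(y),-np.cos(y),0],[0,0,-1]]).T
    return b@R.from_rotvec([np.radians(tilt),0,0]).as_matrix()
def go(p,Rt,start=None):
    o,r=where()
    p0=np.array(o['position']) if start is None else start[0]; r=r if start is None else start[1]
    d=r.T@(np.asarray(p)-p0)/.05; a=R.from_matrix(r.T@Rt).as_rotvec()*180/np.pi/8
    print('row',np.round(np.r_[d,a],2))
E
python3 - <<'E'
from h import *
Rt=tgt(94.4,30);print(Rt.round(2))
go(np.array([.612,-.170,.093])-.06*Rt[:,2],Rt)
c=(np.array([.6007,-.1791,.2981]),R.from_quat([.678,.735,0,0]).as_matrix())
s=(c[0]+c[1]@np.array([.1,1.4,2.2])*.05, c[1]@R.from_rotvec([np.radians(44.8),0,0]).as_matrix())
go(np.array([.612,-.170,.093])-.06*Rt[:,2],Rt,s)
E
```

```text
[[-0.08  0.86 -0.5 ]
 [ 1.    0.07 -0.04]
 [ 0.   -0.5  -0.87]]
 t 4.3 p [ 0.6937 -0.1323  0.2549] xt [-0.204  0.971 -0.124] yt [ 0.898  0.136 -0.418] zt [-0.389 -0.197 -0.9  ] F [-1.03 -0.37  0.47] w 0.501 g 0.0
row [-0.2  -0.11  2.52  0.69  1.22  0.42]
 t 4.3 p [ 0.6937 -0.1323  0.2549] xt [-0.204  0.971 -0.124] yt [ 0.898  0.136 -0.418] zt [-0.389 -0.197 -0.9  ] F [-1.03 -0.37  0.47] w 0.501 g 0.0
row [ 0.06  0.21  1.01 -1.85  0.02  0.02]
```

```bash
python3 -m pendant '[[0,0,0,-0.6,0,0,0],[0,0,0,-1.2,0,0,0],[0,0,0,-1.85,0,0,0],[0,0,0,-1.85,0,0,0],[0,0,0,-1.85,0,0,0],[0,0,0,-1.85,0,0,0],[0,0,0,-1.85,0,0,0],[0,0,0,-1.85,0,0,0],[0,0,0,-1.85,0,0,0],[0,0,0,-1.85,0,0,0]]' >/dev/null
python3 - <<'E'
from h import *
Rt=tgt(94.4,30)
go(np.array([.612,-.170,.093])-.06*Rt[:,2],Rt);print(np.round(manip.get_obs()['joint_pos'],2))
E
```

```text
t 5.55 p [ 0.6921 -0.1361  0.2527] xt [-0.2    0.971 -0.128] yt [ 0.968  0.175 -0.181] zt [-0.153 -0.16  -0.975] F [-0.1  -0.31  0.6 ] w 0.502 g 0.0
row [-0.14 -0.69  2.36  2.49  1.18  0.53]
[ 0.08  0.62 -0.07  0.97  0.21  1.7   0.22]
```

```bash
python3 -m pendant '[[0,-0.2,0.3,0,0.2,0.1,0],[0,-0.4,0.8,0.2,0.4,0.2,0],[-0.1,-0.6,1.3,0.6,0.8,0.3,0],[-0.1,-0.7,1.8,1.0,1.2,0.5,0],[-0.14,-0.7,2.2,1.5,1.2,0.5,0],[-0.14,-0.7,2.36,2,1.2,0.5,0],[-0.14,-0.69,2.36,2.5,1.18,0.53,0],[-0.14,-0.69,2.36,2.5,1.18,0.53,0],[-0.14,-0.69,2.36,2.5,1.18,0.53,0],[-0.14,-0.69,2.36,2.5,1.18,0.53,0]]' >/dev/null
python3 - <<'E'
from h import *
for t in (30,40):
  Rt=tgt(94.4,t)
  go(np.array([.612,-.170,.093])+.005*Rt[:,2],Rt);print(np.round(manip.get_obs()['joint_pos'],2))
E
```

```text
t 6.8 p [ 0.6421 -0.1682  0.1459] xt [-0.076  0.997 -0.   ] yt [ 0.864  0.066 -0.499] zt [-0.498 -0.038 -0.866] F [ 0.54 -0.18  0.22] w 0.501 g 0.0
row [ 0.01  0.01  1.32  0.01  0.   -0.  ]
[ 0.14  0.91 -0.03  0.81  0.13  1.94  0.21]
 t 6.8 p [ 0.6421 -0.1682  0.1459] xt [-0.076  0.997 -0.   ] yt [ 0.864  0.066 -0.499] zt [-0.498 -0.038 -0.866] F [ 0.54 -0.18  0.22] w 0.501 g 0.0
row [ 0.01 -0.01  1.32  1.26 -0.   -0.  ]
[ 0.14  0.91 -0.03  0.81  0.13  1.94  0.21]
```

```bash
python3 -m pendant '[[0,0,0.2,0,0,0,0],[0,0,0.5,0,0,0,0],[0,0,0.8,0,0,0,0],[0,0,1.1,0,0,0,0],[0,0,1.32,0,0,0,0],[0,0,1.32,0,0,0,0],[0,0,1.32,0,0,0,-0.1],[0,0,1.32,0,0,0,-0.2],[0,0,1.32,0,0,0,-0.3],[0,0,1.32,0,0,0,-0.3]]' 20 >/dev/null
python3 - <<'E'
from h import *
where();print(np.round(manip.get_obs()['joint_pos'],2))
im,d=manip.camera('wrist');cv2.imwrite('pics/w2.png',im[...,::-1])
E
```

```text
t 8.05 p [ 0.6091 -0.1704  0.0877] xt [-0.077  0.997  0.   ] yt [ 0.863  0.066 -0.501] zt [-0.5   -0.038 -0.865] F [ 0.24 -0.47 -0.04] w 0.352 g 0.0
[ 0.16  0.86 -0.04  1.02  0.14  1.78  0.19]
```

View pics/w2.png

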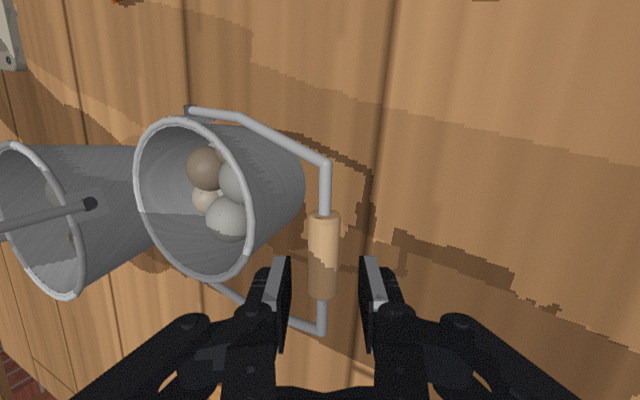

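Run:
```python
from h import *
o,r=where();p=o['position'];cal=manip.get_calibration('wrist')
for k in [(0,0,-.005),(0,0,.014),(.011,.015,.014),(-.011,.015,.014),(.011,-.015,.014)]: print(k,proj('wrist',p+r@np.array(k),cal))
im,d=manip.camera('wrist');P=cloud('wrist',d,cal)
for u,v in [(323,215),(323,255),(323,295),(325,190),(322,315),(283,262),(368,262)]: print(u,v,np.round(P[v,u],4), np.round(r.T@(P[v,u]-p),4))
```

```text
t 8.1 p [ 0.6091 -0.1704  0.0876] xt [-0.077  0.997  0.   ] yt [ 0.863  0.066 -0.501] zt [-0.5   -0.038 -0.865] F [0.57 1.11 0.18] w 0.348 g 0.0
(0, 0, -0.005) [325.08357824 254.08282043]
(0, 0, 0.014) [325.01578774 238.16776396]
(0.011, 0.015, 0.014) [353.0281409 219.3882089]
(-0.011, 0.015, 0.014) [352.00334255 256.31761036]
(0.011, -0.015, 0.014) [297.04910817 219.35943018]
323 215 [ 0.6105 -0.1484  0.095 ] [ 0.0218 -0.001  -0.0079]
323 255 [ 0.6144 -0.1664  0.0993] [ 0.0035 -0.001  -0.0129]
323 295 [ 0.6158 -0.1886  0.0988] [-0.0187 -0.001  -0.0123]
325 190 [ 0.6106 -0.136   0.095 ] [ 0.0342 -0.0001 -0.0084]
322 315 [ 0.6139 -0.2041  0.0946] [-0.0341 -0.0016 -0.0071]
283 262 [ 0.6095 -0.1599  0.1246] [ 0.0104 -0.0175 -0.0326]
368 262 [ 0.6402 -0.1569  0.1081] [ 0.011   0.0175 -0.0338]
```

Run:
```python
from h import *
print(manip.tip_reach)
o,r=where();p=o['position'];cal=manip.get_calibration('wrist');print(cal['xyz'],r.T@(cal['xyz']-p))
im,d=manip.camera('wrist');P=(cloud('wrist',d,cal)-p)@r
for u in (270,280,288,362,370,380):
  print(u,[(v,*np.round(P[v,u]*1000).astype(int)) for v in range(250,350,12)])
q=P[(d>0)&(abs(P[...,1])>.012)&(abs(P[...,1])<.05)&(abs(P[...,0])<.03)&(P[...,2]<.03)]
print(np.round(np.percentile(q[:,2],[50,90,98,100]),3))
```

```text
0.014
 t 8.15 p [ 0.609  -0.1704  0.0876] xt [-0.077  0.997  0.   ] yt [ 0.863  0.066 -0.501] zt [-0.5   -0.038 -0.865] F [-0.5   0.38  0.53] w 0.348 g 0.0
[ 0.68522005 -0.08285055  0.23113681] [ 0.08144538 -0.00040339 -0.16561707]
270 [(250, np.int64(-64), np.int64(-49), np.int64(129)), (262, np.int64(-77), np.int64(-50), np.int64(130)), (274, np.int64(11), np.int64(-21), np.int64(-43)), (286, np.int64(11), np.int64(-20), np.int64(-52)), (298, np.int64(11), np.int64(-19), np.int64(-59)), (310, np.int64(12), np.int64(-18), np.int64(-67)), (322, np.int64(12), np.int64(-17), np.int64(-74)), (334, np.int64(12), np.int64(-16), np.int64(-79)), (346, np.int64(17), np.int64(-14), np.int64(-90))]
280 [(250, np.int64(-62), np.int64(-40), np.int64(124)), (262, np.int64(81), np.int64(0), np.int64(-166)), (274, np.int64(11), np.int64(-17), np.int64(-43)), (286, np.int64(11), np.int64(-17), np.int64(-51)), (298, np.int64(11), np.int64(-16), np.int64(-59)), (310, np.int64(7), np.int64(-15), np.int64(-61)), (322, np.int64(2), np.int64(-16), np.int64(-61)), (334, np.int64(-2), np.int64(-16), np.int6
[... 1219 characters left out ...]
, np.int64(-59)), (310, np.int64(6), np.int64(15), np.int64(-60)), (322, np.int64(2), np.int64(15), np.int64(-61)), (334, np.int64(-3), np.int64(16), np.int64(-61)), (346, np.int64(-7), np.int64(16), np.int64(-61))]
380 [(250, np.int64(-38), np.int64(41), np.int64(77)), (262, np.int64(-49), np.int64(42), np.int64(78)), (274, np.int64(11), np.int64(21), np.int64(-43)), (286, np.int64(10), np.int64(20), np.int64(-51)), (298, np.int64(11), np.int64(19), np.int64(-60)), (310, np.int64(12), np.int64(17), np.int64(-68)), (322, np.int64(12), np.int64(17), np.int64(-73)), (334, np.int64(12), np.int64(16), np.int64(-79)), (346, np.int64(16), np.int64(14), np.int64(-89))]
[-0.08  -0.053 -0.034 -0.023]
```

Run:
```python
from h import *
o,r=where();p=o['position']
for n in('scene','top'):
  im,d=manip.camera(n);P=(cloud(n,d)-p)@r
  m=(d>.2)&(abs(P[...,1])<.07)&(abs(P[...,0])<.03)&(P[...,2]<.05)&(P[...,2]>-.1)
  q=P[m];c=im[m];o_=np.argsort(-q[:,2])
  print(n,[(*np.round(a*1000).astype(int).tolist(),b.tolist()) for a,b in zip(q[o_],c[o_])][:45:1])
  cv2.imwrite(f'pics/{n}1.png',im[...,::-1])
  uv=proj(n,p).astype(int);print(uv)
im=cv2.imread('pics/scene1.png');u,v=proj('scene',p).astype(int);cv2.imwrite('pics/s1c.png',cv2.resize(im[v-50:v+30,u-50:u+50],(700,560),interpolation=2))
```

```text
t 8.2 p [ 0.609  -0.1704  0.0876] xt [-0.077  0.997  0.   ] yt [ 0.863  0.066 -0.501] zt [-0.5   -0.038 -0.865] F [-0.16 -0.46  1.  ] w 0.348 g 0.0
scene [(20, -41, 50, [117, 116, 116]), (28, -46, 49, [113, 114, 113]), (24, -43, 49, [118, 119, 118]), (15, -41, 46, [101, 101, 101]), (-25, -52, 45, [139, 138, 137]), (-27, -55, 44, [125, 125, 124]), (-26, -49, 42, [161, 153, 148]), (27, -47, 40, [199, 199, 199]), (10, -44, 38, [184, 183, 183]), (3, -45, 38, [177, 177, 176]), (-12, -45, 38, [203, 199, 197]), (-20, -46, 38, [154, 135, 120]), (18, -44, 36, [207, 206, 206]), (-14, -49, 36, [193, 191, 189]), (24, -47, 34, [206, 202, 199]), (28, -44, 34, [121, 121, 121]), (17, -41, 33, [120, 119, 119]), (-23, -52, 33, [165, 161, 159]), (-4, -42, 32, [152, 131, 113]), (0, -45, 31, [207, 204, 203]), (12, -42, 29, [153, 151, 150]), (20, 7, -1, [152, 120, 91]), (21, -5, -2, [173, 144, 118]), (24, 4, -2, [138, 116, 96]), (25, -2, -3, [185, 176, 168]), (16, -5, -4, [215, 173, 133]), (-20, -6, -4, [143, 115, 88]), (20, 4, -6, [190, 152, 116]), (10, -5, -6, [223, 185, 141]), (-23, 2, -6, [144, 114, 86]), (-23, -3, -6, [146, 126, 109]), (-1, 3, -7, [215, 173, 133]), (7, -3, -7, [233, 198, 152]), (-5, 6, -7, [167, 134, 102]), (-26, -1, -7, [156, 149, 143]), (7, 3, -7, [218, 177, 135]), (25, 1, -8, [207, 200, 194]), (22, -2, -8, [201, 171, 145]), (-7, -3, -8, [155, 125, 96]), (18, 6, -9, [175, 139, 107]), (-18, 5, -9, [134, 105, 79]), (-10, -6, -9, [145, 118, 91]), (16, -2, -9, [232, 197, 150]), (19, 1, -9, [226, 187, 143]), (15, 3, -9, [220, 179, 137])]
[280 198]
top []
[377 185]
```

View pics/s1c.png

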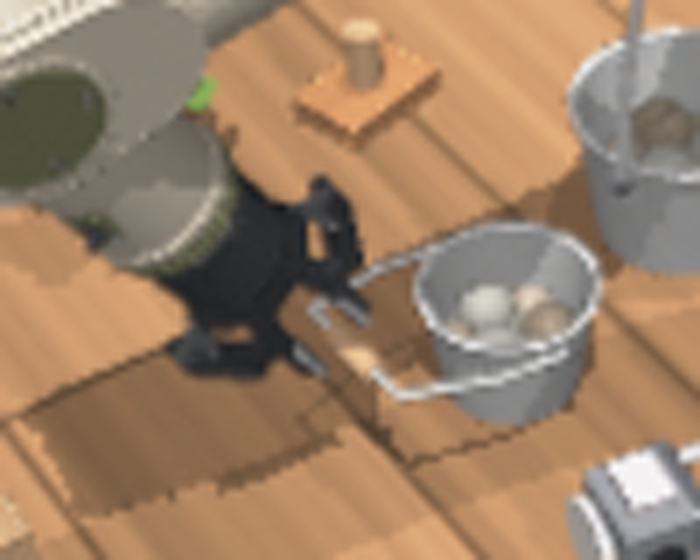

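```bash
python3 -m pendant '[[0,0,0.1,0,0,0,-0.25],[0,0,0.2,0,0,0,-0.25],[0,0,0.3,0,0,0,-0.25],[0,0,0.4,0,0,0,-0.25],[0,0,0.5,0,0,0,-0.25],[0,0,0.6,0,0,0,-0.25],[0,0,0.7,0,0,0,-0.25],[0,0,0.75,0,0,0,-0.25],[0,0,0.75,0,0,0,-0.25],[0,0,0.75,0,0,0,-0.25]]' >/dev/null
python3 - <<'E'
from h import *
o,r=where();p=o['position'];cal=manip.get_calibration('wrist')
im,d=manip.camera('wrist');cv2.imwrite('pics/w3.png',im[...,::-1]);P=(cloud('wrist',d,cal)-p)@r
q=P[(d>0)&(abs(P[...,1])>.012)&(abs(P[...,1])<.03)&(abs(P[...,0])<.014)&(P[...,2]<.02)]
print(np.round(np.percentile(q[:,2],[50,90,98,100]),3))
q=P[(d>0)&(abs(P[...,1])<.010)&(abs(P[...,0])<.03)&(P[...,2]<.02)&(P[...,2]>-.08)]
print(np.round(q.mean(0),3),np.round(np.percentile(q,[2,98],0),3))
E
```

```text
t 9.55 p [ 0.5904 -0.1718  0.0553] xt [-0.077  0.997  0.   ] yt [ 0.863  0.067 -0.501] zt [-0.5   -0.038 -0.865] F [-0.08  0.6   0.39] w 0.373 g 0.0
[-0.061 -0.036 -0.029 -0.023]
[ 0.004 -0.001 -0.048] [[-0.027 -0.008 -0.051]
 [ 0.028  0.006 -0.042]]
```

View pics/w3.png

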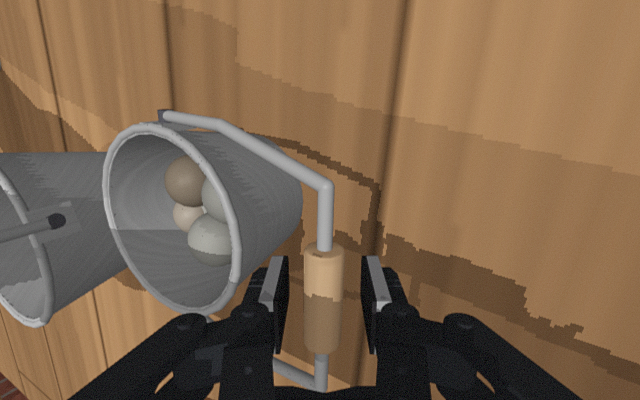

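```bash
cat >> h.py <<'E'
U=np.array([np.cos(np.radians(4.4)),np.sin(np.radians(4.4)),0]);PV=np.array([.4986,-.1786,.07])
def arc(betas,tilts,D=.047):
    o,r=where();p=np.array(o['position'])
    for b,t in zip(betas,tilts):
        br=np.radians(b);Rt=tgt(94.4,t);q=PV+.115*(np.cos(br)*U+np.sin(br)*np.array([0,0,1]))+D*Rt[:,2]
        print(b,t,np.round(np.r_[r.T@(q-p)/.05,R.from_matrix(r.T@Rt).as_rotvec()*180/np.pi/8],2).tolist())
E
python3 -c "
from h import *
arc([11.5,11.5,16,21,26,31,36,41,46,50],[30]*10)"
```

```text
t 9.6 p [ 0.5904 -0.1718  0.0554] xt [-0.077  0.997  0.   ] yt [ 0.863  0.066 -0.501] zt [-0.5   -0.038 -0.865] F [ 0.47 -0.23  0.01] w 0.371 g 0.0
11.5 30 [0.0, -0.02, 0.08, -0.01, -0.0, 0.0]
11.5 30 [0.0, -0.02, 0.08, -0.01, -0.0, 0.0]
16 30 [0.0, -0.14, -0.05, -0.01, -0.0, 0.0]
21 30 [0.0, -0.29, -0.18, -0.01, -0.0, 0.0]
26 30 [0.0, -0.46, -0.3, -0.01, -0.0, 0.0]
31 30 [0.0, -0.63, -0.4, -0.01, -0.0, 0.0]
36 30 [0.01, -0.81, -0.49, -0.01, -0.0, 0.0]
41 30 [0.01, -0.99, -0.57, -0.01, -0.0, 0.0]
46 30 [0.01, -1.19, -0.62, -0.01, -0.0, 0.0]
50 30 [0.01, -1.34, -0.66, -0.01, -0.0, 0.0]
```

```bash
python3 -m pendant '[[0,-0.02,0.08,0,0,0,-0.4],[0,-0.02,0.08,0,0,0,-0.48],[0,-0.14,-0.05,0,0,0,-0.48],[0,-0.29,-0.18,0,0,0,-0.48],[0,-0.46,-0.3,0,0,0,-0.48],[0,-0.63,-0.4,0,0,0,-0.48],[0.01,-0.81,-0.49,0,0,0,-0.48],[0.01,-0.99,-0.57,0,0,0,-0.48],[0.01,-1.19,-0.62,0,0,0,-0.48],[0.01,-1.34,-0.66,0,0,0,-0.48]]' >/dev/null
python3 - <<'E'
from h import *
arc([50,54,59,64,69,74,79,84,88,90,91],[30,30,30,26,21,16,11,6,2,0,0])
im,d=manip.camera('wrist');cv2.imwrite('pics/w4.png',im[...,::-1])
E
```

```text
t 10.85 p [ 0.5484 -0.1746  0.1179] xt [-0.077  0.997  0.   ] yt [ 0.863  0.066 -0.501] zt [-0.5   -0.038 -0.865] F [ 0.82 -0.05 -0.71] w 0.26 g 0.5
50 30 [-0.0, 0.01, 0.0, -0.01, -0.0, -0.0]
54 30 [-0.0, -0.15, -0.02, -0.01, -0.0, -0.0]
59 30 [-0.0, -0.35, -0.03, -0.01, -0.0, -0.0]
64 26 [-0.0, -0.48, -0.03, -0.51, -0.0, -0.0]
69 21 [-0.0, -0.6, -0.01, -1.14, -0.0, -0.0]
74 16 [-0.0, -0.72, 0.01, -1.76, -0.0, -0.0]
79 11 [-0.0, -0.83, 0.04, -2.39, -0.0, -0.0]
84 6 [-0.0, -0.94, 0.09, -3.01, -0.0, -0.0]
88 2 [-0.0, -1.02, 0.13, -3.51, -0.0, -0.0]
90 0 [-0.0, -1.07, 0.15, -3.76, -0.0, -0.0]
91 0 [-0.0, -1.1, 0.17, -3.76, -0.0, -0.0]
```

View pics/w4.png

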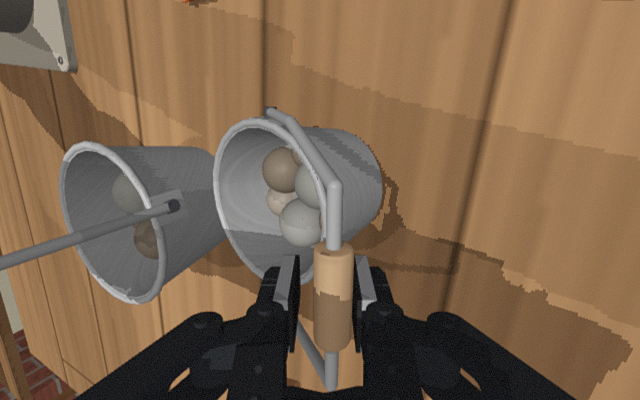

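The bail is following: the roll (333,298) lies against the outer finger, pail (300,210) standing. Continue to upright; close later.

```bash
python3 -m pendant '[[0,-0.15,-0.02,0,0,0,-0.48],[0,-0.35,-0.03,0,0,0,-0.48],[0,-0.48,-0.03,-0.5,0,0,-0.48],[0,-0.6,-0.01,-1.14,0,0,-0.48],[0,-0.72,0.01,-1.76,0,0,-0.48],[0,-0.83,0.04,-2.39,0,0,-0.48],[0,-0.94,0.09,-3.01,0,0,-0.48],[0,-1.02,0.13,-3.51,0,0,-0.48],[0,-1.1,0.16,-3.76,0,0,-0.48],[0,-1.12,0.17,-3.76,0,0,-0.48]]' >/dev/null
python3 - <<'E'
from h import *
o,r=where();p=o['position'];cal=manip.get_calibration('wrist')
im,d=manip.camera('wrist');cv2.imwrite('pics/w5.png',im[...,::-1]);P=(cloud('wrist',d,cal)-p)@r
q=P[(d>0)&(abs(P[...,1])<.010)&(abs(P[...,0])<.03)&(P[...,2]<.02)&(P[...,2]>-.08)]
print(np.round(q.mean(0),3),np.round(np.percentile(q,[2,98],0),3))
W=cloud('wrist',d,cal);s=W[(d>0)&(W[...,2]>.074)&(W[...,2]<.086)&(abs(W[...,0]-.5)<.075)&(abs(W[...,1]+.175)<.065)]
from scipy.optimize import least_squares
s_=least_squares(lambda c:np.hypot(s[:,0]-c[0],s[:,1]-c[1])-.054,[.5,-.175],loss='soft_l1',f_scale=.003);print('rim',len(s),s_.x)
E
```

```text
t 12.15 p [ 0.4952 -0.1789  0.1385] xt [-0.076  0.997 -0.   ] yt [ 0.997  0.076 -0.   ] zt [-0. -0. -1.] F [ 0.39  0.44 -0.21] w 0.26 g 0.0
[ 0.006  0.002 -0.052] [[-0.027 -0.005 -0.055]
 [ 0.028  0.009 -0.046]]
rim 4657 [ 0.49784633 -0.17496024]
```

View pics/w5.png

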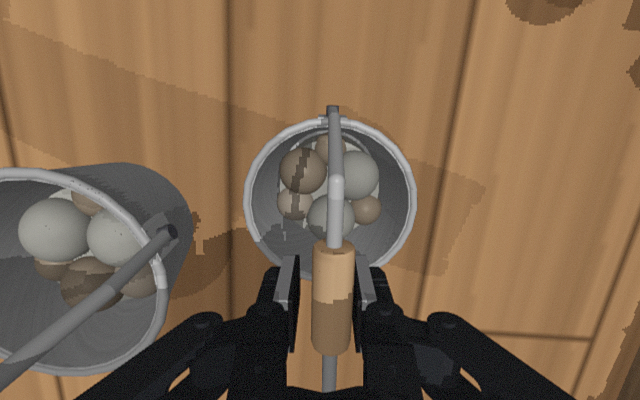

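```bash
python3 -m pendant '[[0,0.04,0,0,0,0,-0.48],[0,0.04,0,0,0,0,-0.6],[0,0.04,0,0,0,0,-0.8],[0,0.04,0,0,0,0,-1],[0,0.04,0,0,0,0,-1],[0,0.04,0,0,0,0,-1],[0,0.04,0,0,0,0,-1],[0,0.04,0,0,0,0,-1],[0,0.04,0,0,0,0,-1],[0,0.04,0,0,0,0,-1]]' 50 >/dev/null
python3 -c "
from h import *
where()"
python3 -m pendant '[[0,0,-0.1,0,0,0,-1],[0,0,-0.2,0,0,0,-1],[0,0,-0.35,0,0,0,-1],[0,0,-0.5,0,0,0,-1],[0,0,-0.7,0,0,0,-1],[0,0,-0.9,0,0,0,-1],[0,0,-1,0,0,0,-1],[0,0,-1,0,0,0,-1],[0,0,-1,0,0,0,-1],[0,0,-1,0,0,0,-1]]' >/dev/null
python3 -c "
from h import *
where()
for i in range(4): manip.camera('wrist');where()"
```

```text
t 13.45 p [ 0.4983 -0.1784  0.138 ] xt [-0.077  0.997  0.   ] yt [ 0.997  0.077 -0.   ] zt [-0.  0. -1.] F [ 0.44  1.01 -1.89] w 0.172 g 48.5
 t 14.7 p [ 0.4981 -0.1783  0.1877] xt [-0.077  0.997  0.   ] yt [ 0.997  0.077 -0.001] zt [-0.001  0.    -1.   ] F [-0.05 -0.22 -4.82] w 0.176 g 48.7
 t 14.75 p [ 0.4982 -0.1784  0.1878] xt [-0.077  0.997  0.   ] yt [ 0.997  0.077 -0.001] zt [-0.001  0.    -1.   ] F [ 0.58 -0.43 -3.84] w 0.17 g 48.7
 t 14.8 p [ 0.4982 -0.1783  0.1878] xt [-0.077  0.997  0.   ] yt [ 0.997  0.077 -0.001] zt [-0.001  0.    -1.   ] F [ 0.1   0.31 -2.75] w 0.168 g 48.7
 t 14.85 p [ 0.4982 -0.1784  0.1879] xt [-0.077  0.997  0.   ] yt [ 0.997  0.077 -0.001] zt [-0.001  0.    -1.   ] F [ 0.24 -0.45 -4.58] w 0.173 g 48.7
 t 14.9 p [ 0.4983 -0.1784  0.1879] xt [-0.077  0.997  0.   ] yt [ 0.997  0.077 -0.   ] zt [-0.001  0.    -1.   ] F [-0.04  0.77 -3.49] w 0.169 g 48.7
```

```bash
python3 -m pendant '[[0,0,-0.3,0,0,0,-1],[0.1,0,-0.6,0,0,0,-1],[0.3,0,-0.9,0,0,0,-1],[0.6,-0.1,-1.1,0.0,0,0.1,-1],[0.95,-0.2,-1.12,0,0,0.2,-1],[1.35,-0.3,-1.12,0,0,0.3,-1],[1.75,-0.4,-1.12,0,0,0.4,-1],[2.15,-0.5,-1.12,0,0,0.5,-1],[2.55,-0.6,-1.12,0,0,0.6,-1],[2.95,-0.7,-1.12,0,0,0.7,-1]]' >/dev/null
python3 - <<'E'
from h import *
go([.367,.199,.2435],tgt(79.9,0))
E
```

```text
t 16.15 p [ 0.4513 -0.0324  0.2445] xt [ 0.021  1.    -0.   ] yt [ 1.    -0.021 -0.   ] zt [-0. -0. -1.] F [ 0.53  0.42 -3.68] w 0.172 g 48.8
row [ 4.59 -1.78  0.02 -0.    0.    1.11]
```

```bash
python3 -m pendant '[[0.4,-0.2,0,0,0,0.1,-1],[0.85,-0.45,0,0,0,0.2,-1],[1.35,-0.7,0,0,0,0.35,-1],[1.9,-1.0,0,0,0,0.5,-1],[2.5,-1.3,0.0,0,0,0.65,-1],[3.1,-1.5,0,0,0,0.8,-1],[3.65,-1.65,0,0,0,0.95,-1],[4.1,-1.75,0,0,0,1.05,-1],[4.4,-1.78,0.02,0,0,1.11,-1],[4.59,-1.78,0.02,0,0,1.11,-1]]' >/dev/null
python3 - <<'E'
from h import *
go([.367,.199,.2435],tgt(79.9,0))
cal=manip.get_calibration('wrist');im,d=manip.camera('wrist');cv2.imwrite('pics/w6.png',im[...,::-1])
P=cloud('wrist',d,cal);np.savez('w6.npz',im=im,d=d)
c,s=np.cos(np.radians(-10.1)),np.sin(np.radians(-10.1))
S=P.copy();S[...,0]=c*P[...,0]+s*P[...,1];S[...,1]=-s*P[...,0]+c*P[...,1]
m=(d>0)&(P[...,2]>.235)&(P[...,2]<.30)&(S[...,0]>.40)&(S[...,0]<.56)&(abs(S[...,1]-.261)<.06)
q=S[m];print(len(q))
for sg in(-1,1):
  b=q[(q[:,1]-.261)*sg>.012]
  for x in np.arange(.40,.56,.008):
    t=b[(b[:,0]>=x)&(b[:,0]<x+.008)]
    if len(t)>5:print(sg,round(x,3),len(t),np.round([t[:,1].mean(),t[:,1].min(),t[:,1].max(),np.percentile(t[:,2],90)],3))
E
```

```text
t 17.4 p [0.367  0.1983 0.2434] xt [ 0.174  0.985 -0.   ] yt [ 0.985 -0.174  0.   ] zt [ 0. -0. -1.] F [ 0.33 -0.53 -4.91] w 0.173 g 48.8
row [ 0.01 -0.   -0.    0.    0.    0.01]
5010
-1 0.408 269 [0.228 0.224 0.232 0.275]
-1 0.416 449 [0.23  0.225 0.232 0.274]
-1 0.424 210 [0.229 0.225 0.232 0.255]
-1 0.432 270 [0.229 0.223 0.232 0.253]
-1 0.44 318 [0.229 0.224 0.232 0.257]
-1 0.448 259 [0.229 0.224 0.232 0.258]
-1 0.456 256 [0.229 0.224 0.232 0.258]
-1 0.464 251 [0.229 0.225 0.232 0.258]
-1 0.472 250 [0.229 0.225 0.232 0.258]
-1 0.48 153 [0.229 0.224 0.232 0.258]
1 0.408 380 [0.296 0.292 0.299 0.275]
1 0.416 345 [0.297 0.291 0.299 0.275]
1 0.424 162 [0.297 0.293 0.299 0.255]
1 0.432 327 [0.296 0.291 0.3   0.253]
1 0.44 414 [0.296 0.291 0.299 0.257]
1 0.448 325 [0.296 0.291 0.299 0.258]
1 0.456 313 [0.296 0.292 0.299 0.258]
1 0.464 59 [0.296 0.292 0.299 0.257]
```

View pics/w6.png

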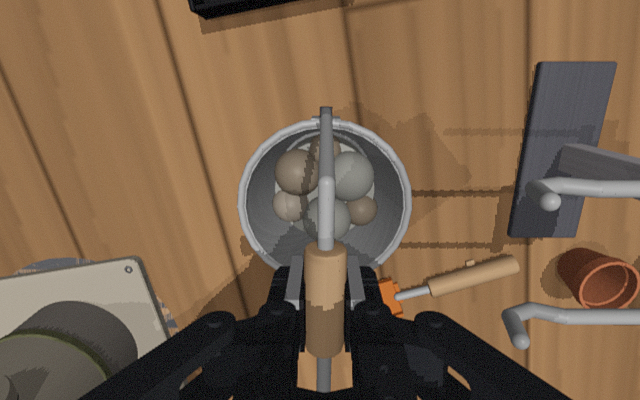

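Run:
```python
from h import *
z=np.load('w6.npz');d=z['d'];cal=manip.get_calibration('wrist');P=cloud('wrist',d,cal);o,r=where();p=o['position']
c,s=np.cos(np.radians(-10.1)),np.sin(np.radians(-10.1));M=np.array([[c,-s],[s,c]])
S=P.copy();S[...,:2]=P[...,:2]@M
for sg in(-1,1):
  b=S[(d>0)&(abs(S[...,1]-.263-sg*.0335)<.006)&(S[...,2]>.235)&(S[...,2]<.3)]
  print([(round(x*1000),round(1000*np.percentile(b[(b[:,0]>=x)&(b[:,0]<x+.003),2],85))) for x in np.arange(.408,.465,.003) if ((b[:,0]>=x)&(b[:,0]<x+.003)).sum()>5])
T=(P-p)@r
q=T[(d>0)&(abs(T[...,1])<.012)&(abs(T[...,0])<.045)&(T[...,2]<-.03)&(T[...,2]>-.08)]
for x in np.arange(-.03,.045,.005):
  t=q[(q[:,0]>=x)&(q[:,0]<x+.005)]
  if len(t)>5: print(round(x,3),len(t),np.round([t[:,1].mean(),t[:,1].min(),t[:,1].max(),np.percentile(t[:,2],5)],4))
print('tcp stand',p[:2]@M, 'crook guess', 'yaw tool',np.degrees(np.arctan2(r[1,0],r[0,0])))
```

```text
t 17.45 p [0.3672 0.1991 0.2434] xt [0.173 0.985 0.   ] yt [ 0.985 -0.173  0.   ] zt [ 0.  0. -1.] F [-0.49  1.18 -4.68] w 0.17 g 48.8
[(411, 273), (414, 274), (417, 274), (420, 264), (423, 256), (426, 255), (429, 254), (432, 252), (435, 253), (438, 254), (441, 255), (444, 257), (447, 257), (450, 258), (453, 258), (456, 257), (459, 258), (462, 258), (465, 258)]
[(411, 274), (414, 275), (417, 275), (420, 261), (423, 256), (426, 255), (429, 254), (432, 253), (435, 253), (438, 254), (441, 255), (444, 257), (447, 258), (450, 258), (453, 258), (456, 258), (459, 258), (462, 258), (465, 257)]
-0.03 141 [-0.0007 -0.0033  0.0024 -0.0508]
-0.025 38 [-0.0006 -0.0033  0.0038 -0.0511]
-0.02 309 [-0.0004 -0.008   0.0071 -0.0552]
-0.015 472 [-0.0003 -0.0095  0.0088 -0.0609]
-0.01 769 [-0.0005 -0.0105  0.0098 -0.0754]
-0.005 707 [-0.0002 -0.0103  0.0097 -0.07  ]
0.0 730 [-0.0003 -0.0099  0.0093 -0.0689]
0.005 855 [-0.0004 -0.0118  0.0119 -0.0686]
0.01 2091 [ 0.0005 -0.012   0.012  -0.0779]
0.015 533 [-0.0001 -0.0079  0.0076 -0.0554]
0.02 873 [-0.0001 -0.0078  0.008  -0.055 ]
0.025 211 [-0.     -0.0027  0.0027 -0.0506]
0.03 209 [ 0.0001 -0.0026  0.0031 -0.0509]
0.035 232 [ 0.0002 -0.0026  0.003  -0.0508]
0.04 237 [ 0.0001 -0.0026  0.0029 -0.0506]
tcp stand [0.3265897  0.26045546] crook guess yaw tool 80.0327400884252
```

```bash
python3 -m pendant '[[0,0.1,0,0,0,0,-1],[0.01,0.3,0,0,0,0,-1],[0.02,0.6,0,0,0,0,-1],[0.04,0.9,0,0,0,0,-1],[0.04,1.2,0,0,0,0,-1],[0.04,1.5,0,0,0,0,-1],[0.04,1.75,0,0,0,0,-1],[0.04,1.95,0,0,0,0,-1],[0.04,2.1,0,0,0,0,-1],[0.04,2.16,0,0,0,0,-1]]' >/dev/null
python3 -m pendant '[[0,0,0.03,0,0,0,-1],[0,0,0.08,0,0,0,-1],[0,0,0.15,0,0,0,-1],[0,0,0.22,0,0,0,-1],[0,0,0.29,0,0,0,-1],[0,0,0.36,0,0,0,-1],[0,0,0.42,0,0,0,-1],[0,0,0.47,0,0,0,-1],[0,0,0.5,0,0,0,-1],[0,0,0.5,0,0,0,-1]]' >/dev/null
cat >> h.py <<'E'
def look():
    fs=[];c,s=np.cos(np.radians(-10.1)),np.sin(np.radians(-10.1));M=np.array([[c,-s],[s,c]])
    for i in range(8):
        cal=manip.get_calibration('wrist');im,d=manip.camera('wrist');o=manip.get_obs();fs.append(o['ft_force'])
    P=cloud('wrist',d,cal);S=P.copy();S[...,:2]=P[...,:2]@M;p=o['position']
    print('t',o['clock'],'z',round(p[2],4),'stand',np.round(p[:2]@M,4),'F',np.round(np.mean(fs,0),2),'+-',np.round(np.std(fs,0)[2]/8**.5,2))
    for sg in(-1,1):
        b=S[(d>0)&(abs(S[...,1]-.263-sg*.0335)<.005)&(S[...,2]>.22)&(S[...,2]<.3)]
        h=lambda a,e:np.round(np.percentile(b[(b[:,0]>a)&(b[:,0]<e),2],85),4) if ((b[:,0]>a)&(b[:,0]<e)).sum()>5 else None
        print(sg,'tip',h(.412,.418),'level',h(.452,.47),'wire',h(.430,.439))
    return im
E
python3 -c "
from h import *
im=look();cv2.imwrite('pics/w7.png',im[...,::-1])"
```

```text
t 20.35 z 0.2182 stand [0.4357 0.2608] F [-0.05  0.31 -4.27] +- 0.21
-1 tip None level None wire 0.2685
1 tip 0.2753 level 0.2576 wire 0.2682
```

View pics/w7.png

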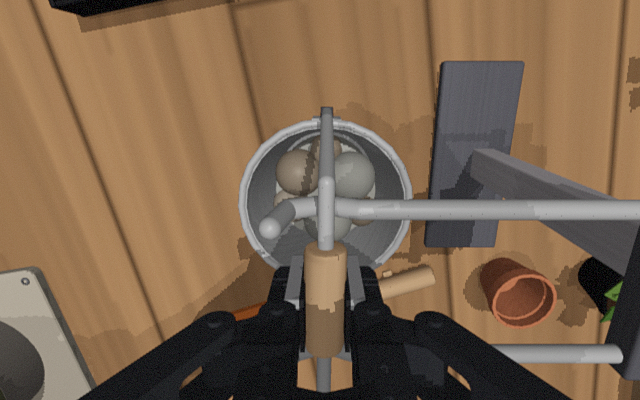

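```bash
python3 -m pendant '[[0,0,0.03,0,0,0,-1],[0,0,0.06,0,0,0,-1],[0,0,0.09,0,0,0,-1],[0,0,0.12,0,0,0,-1],[0,0,0.15,0,0,0,-1],[0,0,0.18,0,0,0,-1],[0,0,0.21,0,0,0,-1],[0,0,0.24,0,0,0,-1],[0,0,0.26,0,0,0,-1],[0,0,0.26,0,0,0,-1]]' >/dev/null
python3 -c "
from h import *
im=look()"
```

```text
t 22.0 z 0.2052 stand [0.4357 0.2608] F [ 0.12 -0.02 -2.1 ] +- 0.1
-1 tip None level None wire 0.2552
1 tip 0.2726 level 0.2551 wire 0.2554
```

```bash
python3 -m pendant '[[0,0,0.01,0,0,0,-1],[0,0,0.02,0,0,0,-1],[0,0,0.03,0,0,0,-1],[0,0,0.04,0,0,0,-1],[0,0,0.05,0,0,0,-1],[0,0,0.06,0,0,0,-1],[0,0,0.07,0,0,0,-1],[0,0,0.08,0,0,0,-1],[0,0,0.08,0,0,0,-1],[0,0,0.08,0,0,0,-1]]' >/dev/null
python3 -c "
from h import *
im=look()"
```

```text
t 23.65 z 0.2011 stand [0.4357 0.2608] F [ 0.58 -0.   -0.28] +- 0.18
-1 tip None level None wire 0.2512
1 tip 0.2689 level 0.2512 wire 0.2514
```

```bash
python3 -m pendant '[[0,0,0.01,0,0,0,-1],[0,0,0.01,0,0,0,-1],[0,0,0.01,0,0,0,-0.6],[0,0,0.01,0,0,0,-0.5],[0,0,0.01,0,0,0,-0.4],[0,0,0.01,0,0,0,-0.3],[0,0,0.01,0,0,0,-0.2],[0,0,0.01,0,0,0,-0.1],[0,0,0.01,0,0,0,0],[0,0,0.01,0,0,0,0]]' >/dev/null
python3 -c "
from h import *
im=look();where()
for i in range(1): cv2.imwrite('pics/w8.png',im[...,::-1])"
```

```text
t 25.3 z 0.2006 stand [0.4357 0.2608] F [-0.1   0.41 -0.12] +- 0.27
-1 tip 0.2563 level 0.2501 wire 0.2502
1 tip 0.2679 level 0.2504 wire 0.2506
 t 25.3 p [0.4746 0.1804 0.2006] xt [0.175 0.985 0.   ] yt [ 0.985 -0.175 -0.   ] zt [-0.  0. -1.] F [ 0.23  0.28 -0.05] w 0.501 g 0.0
```

View pics/w8.png

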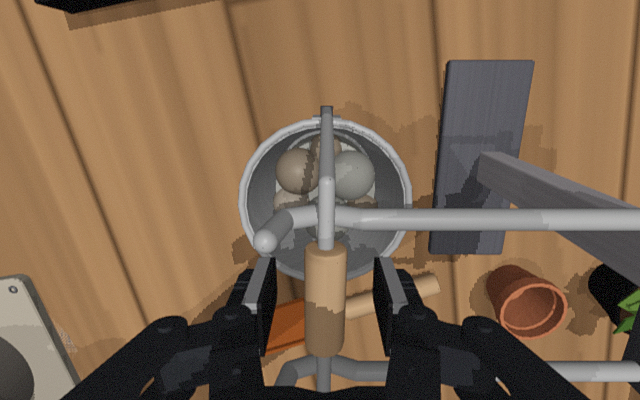

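Released: the wire lies in both crooks (325,215 and 322,368), jaws clear of the roll. Retreat straight up, then check.

```bash
python3 -m pendant '[[0,0,-0.1,0,0,0,0],[0,0,-0.3,0,0,0,0],[0,0,-0.6,0,0,0,0],[0,0,-1,0,0,0,0],[0,0,-1.4,0,0,0,0],[0,0,-1.8,0,0,0,0],[0,0,-2.1,0,0,0,0],[0,0,-2.2,0,0,0,0],[0,0,-2.2,0,0,0,0],[0,0,-2.2,0,0,0,0]]' >/dev/null
python3 -m pendant '[[0,0,-0.1,0,0,0,0],[0,0,-0.1,0,0,0,0],[0,0,-0.1,0,0,0,0],[0,0,-0.1,0,0,0,0],[0,0,-0.1,0,0,0,0],[0,0,-0.1,0,0,0,0],[0,0,-0.1,0,0,0,0],[0,0,-0.1,0,0,0,0],[0,0,-0.1,0,0,0,0],[0,0,-0.1,0,0,0,0]]' >/dev/null
python3 - <<'E'
from h import *
for i in range(2):
  im=look()
cal=manip.get_calibration('wrist');im,d=manip.camera('wrist');P=cloud('wrist',d,cal)
c,s=np.cos(np.radians(-10.1)),np.sin(np.radians(-10.1));S=P.copy();S[...,:2]=P[...,:2]@np.array([[c,-s],[s,c]])
q=S[(d>0)&(abs(S[...,0]-.4345)<.02)&(abs(S[...,1]-.263)<.02)&(S[...,2]>.24)&(S[...,2]<.275)];print('roll',np.round(q.mean(0),3))
E
```

```text
t 28.2 z 0.3156 stand [0.4357 0.2608] F [-0.31  0.07  0.05] +- 0.14
-1 tip 0.2678 level 0.2504 wire 0.2504
1 tip 0.2683 level 0.2505 wire 0.2507
t 28.6 z 0.3156 stand [0.4357 0.2608] F [-0.28 -0.05 -0.06] +- 0.21
-1 tip 0.2678 level 0.2504 wire 0.2504
1 tip 0.2681 level 0.2505 wire 0.2507
roll [0.435 0.263 0.253]
```

Steady and centred; handing in.

```bash
python3 -c "
from workcell import manip
print(manip.hand_in())"
```

```text
the job is handed in; nothing more can be done
None
```

The small pail is hanging by its upright bail in the crook of the weighing hook, centred, still and free of the gripper, and the job is handed in at about 29 s; the hand-in returned no verdict.

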